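Crack the rice cooker's lid without letting it fly open

TASK

The rice is ready and has to vent: press the rice cooker's release button with one fingertip while the other finger already waits above the lid, so that the sprung lid pops free but is caught only ajar, with a gap of about one to eight centimetres at its front, instead of swinging open. Press gently, do not shove the cooker along or lift it, and leave the rice bowls and the tea cup where they are. The job finishes while the finger is still holding the lid ajar.

Things in the scene. Friction and masses are not known exactly. Their poses are not given: they have to be found in the camera images.
- cooker: white rice cooker, loose on rubber feet, 2.6 kg, 250 x 216 mm, 190 mm high. Origin: centre of its underside; x points from the front (button) to the rear hinge, y to the left for one facing the front, z up. A grey hood crosses the front: its face rises towards +x at 32 degrees from level up to a ridge at x = -77, z = 190 mm, right in front of the lid. A handle is folded level round the rear, z = 133 mm.
- button_face (a point): centre of the release button's outer face, at x = -106, z = 184 mm in the cooker's frame. The button is a grey plate, 34 mm up the slope x 62 mm wide, 10 mm proud of the hood's sloped face. This point's x axis points up the slope towards the lid, y as the cooker's, z straight out of the button; pressed, it moves along -z.
- release (a joint): travel of the release button into the hood, m: 0 at rest, 0.009 fully in. Its spring takes 1.6 N to start and 5.2 N fully in; it draws back a latch that frees the lid at about 0.004. Let go, it springs back and the lid stays free.
- lid (a joint): opening angle of the lid, rad: 0 shut and latched, 1.35 fully open; rear hinge along y at x = 108, z = 168 mm in the cooker's frame. Flat lid, 181 mm long (x = -75 to 106), 213 mm wide, top at z = 183 to 185 mm when shut (vent cap near the hinge 189). Unlatched, a spring throws it open within about a second; 2 to 4 N down on its front half holds it. It does not latch again.
- lid_front (a point): middle of the lid's front edge, at x = -75, z = 180 mm in the cooker's frame when shut; it rises 18 mm for each 0.1 rad of opening. Axes as the cooker's when shut; turns with the lid.
- rice_bowl_1: upturned blue rice bowl, 122 mm wide, 62 mm high, loose beside the cooker; origin at the centre of its underside. Leave alone.
- rice_bowl_0: upturned cream rice bowl, 109 mm wide, 55 mm high, loose beside the cooker; origin at the centre of its underside. Leave alone.
- tea_cup: patterned tea cup, 65 mm wide, 78 mm high, loose beside the cooker; origin at the centre of its underside. Leave alone.

How it is judged:
By the outcome, as a careful person would: the job done as asked, in the order asked, and still so for the second after the job is handed in, while the arm keeps its last pose, push and grip.
It also fails if it takes over 30 s, if anything falls off the work surface, if the arm or the gripper's body presses on something with over 40 N, if the wrist force passes 120 N, or if a joint passes its speed limit or range.

ROBOT

A 6-joint arm with a two-finger parallel gripper is mounted at the origin on a cart in front of the work surface, level with it; the furniture and walls round the work are solid. World frame = base frame: x ahead of the robot, y to its left, z up, the work surface at z = 0. Lengths are in mm, angles in rad, forces in N, time in s.
With the tool pointing down it reaches from about 350 to 775 mm from the base axis. Payload 7.3 kg.
Tool frame: the origin (TCP) lies between the finger pads; the fingertips stand 8 mm ahead of it and the grasp point (between the pads) lies 11 mm behind it; y points along the fingers, z is the direction in which the jaws open and shut, and the axes are right-handed (so a half turn about y gives the same grasp; the last joint's range is limited). The gripper opens to 92 mm and grips with 3 to 60 N. Pads are 19 mm wide; open, the fingers measure 130 mm over their backs; the gripper's body (75 mm by 190 mm) begins 47 mm behind the grasp point.
Start: joints at [-0.146, 0.342, 1.524, -0, 1.275, -0.146], TCP at [525.018, 0.02, 234.741] pointing down, gripper open.
Joint ranges: [-2.53, 2.53], [-0.77, 2.02], [0.04, 2.7], [-1, 4.14], [0.28, 2.66], [-3.11, 3.11]. Speed limits (rad/s): [2.57, 2.57, 3.14, 3.14, 3.14, 3.14].

INTERFACE

Orientations are given as [roll, pitch, yaw] about the fixed x, y, z axes, in that order (R = Rz(yaw) Ry(pitch) Rx(roll)).
In Python, from plant import bot, vision, job gives the robot as it stands. The module is installed in compiled form; this text tells all that it offers.
- The arm moves only by the tool arm_command, never from a script. Its argument "deltas" is a list of rows, each a list of 4 numbers: the shift along the tool's x, y, z in m, then the turn about the tool's y in degrees. In form: [[x, y, z, twist], ...]. A call has 1 to 5 rows; each row shifts and turns the commanded pose from where the row before left it, along the tool's axes as they then stand; what a row does not reach is not made up. A row lasts 1/10 s, in which the tool goes at most 50 mm and 8.59 degrees, less where a joint would pass 70% of its speed; a pose out of reach is approached as far as the arm can. A call is refused whole if a number of a shift passes 0.05 or a number of a turn 8.59, either way. A call with a gripper value outside its range is refused whole. "claw" is the closure in counts, from 0 (fully open) to 255 (shut), set as the call begins (left out, the last holds). The fingers move at their own pace and stop on an object; the grip force is fixed at half the most. Time passes only in rows, so rows that do not move let the fingers close. It gives the time, the measured TCP pose, the force and the opening at its end, in the units of the state.
- bot.get_obs(): the state, without advancing time (a new reading comes with each control period).
- vision.capture(name): name is "scene" or "side" or "wrist"; returns a dict with "img" (480x640x3 uint8, red, green, blue), "camera_matrix" (3x3 intrinsics, pixels), "world_to_cam" (4x4, takes a point from world to camera coordinates); the wrist camera has in their place "mount" (4x4, takes a point from camera to tool coordinates, whose origin is the TCP and whose axes are the tool frame's). Camera axes: x right, y down, z forward; pixel columns grow to the right and rows downward; lengths in mm; the calibration is good to about 2 mm. The wrist camera is an equidistant fisheye: a pixel r from the principal point sees the ray r / f radians off the axis. A picture is of the moment at which its call begins: read the wrist's pose just before it. There is no depth.
- job.close_job(): hands the job in, once; it reports no verdict.
Trained networks look in a picture, given as the dict that the camera call returned (one of the last four; its "shot" number tells which), for a name from the list of things; names that differ only in an ending like _2 or _b are one class to them, and where a whole thing is asked for, a point or a joint stands for the part that bears it (a point fixed in the world has none). Each returns a list of dicts, best first, with "confidence" (0 to 1); they miss things now and then, are a little off and sometimes report something else, mostly with a low value. They report only what shows in the picture. A call takes as long as a camera call.
- vision.find_in(picture, name): "xyz" ([x, y, z] in mm, in the coordinates of the camera as it stood for that picture, good to about 4 mm: the middle of the surface that is visible of it).
- vision.regions_of(picture, name): "mask" (480x640 bool, what is visible of it).
The state is a dict: "time": time; "joint_positions": joint angles; "dq": joint speeds; "tau": joint torques, N m; "tool_pos": TCP position; "tcp_rot": TCP orientation; "contact_force": force on the tool from outside, world axes, zero at the start; "moment": the same for the moment, N m; "grip_width": finger opening in mm.
Only numpy, scipy, OpenCV 4.12 (cv2) and the standard library are available. Lean on these libraries where they do the work, as an engineer would, in place of code of your own. Each camera call takes 0.05 s, during which the arm holds its last target. There are 200 camera calls.

## Working session

There is one attempt and no reset: what is moved stays moved. The work goes in short steps, Python scripts to look and compute and a tool call to move; the robot and the scene stay as the last step left them, time stands still between calls to the robot, and variables do not carry over. Pictures are saved under pics/ and viewed, about 8 in all and at most 12, crops included, and the job is handed in when it is done.

Besides the shell and the picture viewer there is one more tool, called after "Request:" in YAML: its name, and indented under it one key for each argument. arm_command: Moves the arm, as the interface text tells. Its arguments: {"type":"object","properties":{"deltas":{"type":"array","items":{"type":"array","items":{"type":"number"}}},"claw":{"type":"number"}},"required":["deltas"]}

```bash
mkdir -p pics
cat > h.py <<'E'
import numpy as np, cv2
from plant import bot, vision, job
from scipy.spatial.transform import Rotation as R
def w(p,c): 
    T=np.linalg.inv(c['world_to_cam']); return T[:3,:3]@np.array(p)+T[:3,3]
def proj(P,c):
    T=c['world_to_cam']; q=T[:3,:3]@np.array(P)+T[:3,3]; u=c['camera_matrix']@q; return u[:2]/u[2]
E
python3 - <<'E'
from h import *
o=bot.get_obs(); print({k:np.round(v,3) for k,v in o.items()})
ims=[]
for n in ['scene','side']:
    c=vision.capture(n); cv2.imwrite(f'pics/{n}0.png',c['img'][:,:,::-1])
    print(n,'cam at',np.round(w([0,0,0],c)))
    for k in ['cooker','button_face','lid','lid_front','rice_bowl_1','rice_bowl_0','tea_cup']:
        for d in vision.find_in(c,k)[:2]: 
            P=w(d['xyz'],c); print(k,round(d['confidence'],2),np.round(P),np.round(proj(P,c)))
E
```

```text
{'time': np.float64(0.0), 'joint_positions': array([-0.146,  0.343,  1.525, -0.   ,  1.275, -0.146]), 'dq': array([ 0.001, -0.001, -0.001, -0.001,  0.001,  0.   ]), 'tau': array([ 1.0000e-03, -4.3125e+01, -2.4422e+01,  7.2000e-02,  5.6000e-02,
       -0.0000e+00]), 'tool_pos': array([5.24604e+02, 8.80000e-02, 2.34028e+02]), 'tcp_rot': array([-1.572,  0.   , -1.571]), 'contact_force': array([ 1.075, -0.159, -0.191]), 'moment': array([ 0.013, -0.004, -0.038]), 'grip_width': np.float64(91.73)}
scene cam at [-362. -318.  668.]
cooker 0.92 [432.  97. 153.] [328. 252.]
cooker 0.68 [538. 137. 187.] [334. 205.]
button_face 0.74 [430. 111. 183.] [319. 235.]
button_face 0.64 [538. 133. 181.] [336. 208.]
lid 0.59 [538. 133. 180.] [336. 209.]
lid 0.2 [434. 109. 188.] [321. 232.]
lid_front 0.69 [541. 137. 183.] [335. 206.]
rice_bowl_1 0.93 [497. -70.  39.] [431. 313.]
rice_bowl_1 0.79 [400. 292.  38.] [228. 291.]
rice_bowl_0 0.93 [497. -70.  39.] [431. 313.]
rice_bowl_0 0.79 [400. 292.  38.] [228. 291.]
tea_cup 0.85 [539. 337.  55.] [249. 245.]
side cam at [-468. -174.  632.]
cooker 0.81 [433. 102. 162.] [327. 260.]
button_face 0.56 [432. 108. 184.] [323. 249.]
button_face 0.27 [541. 129. 182.] [330. 226.]
lid 0.66 [545. 132. 184.] [329. 224.]
lid_front 0.77 [540. 130. 184.] [329. 225.]
rice_bowl_1 0.93 [416. 289.  45.] [232. 303.]
rice_bowl_1 0.66 [492. -67.  30.] [420. 322.]
rice_bowl_0 0.93 [416. 289.  45.] [232. 303.]
rice_bowl_0 0.66 [492. -67.  30.] [420. 322.]
tea_cup 0.74 [540. 330.  47.] [240. 271.]
```

View pics/scene0.png

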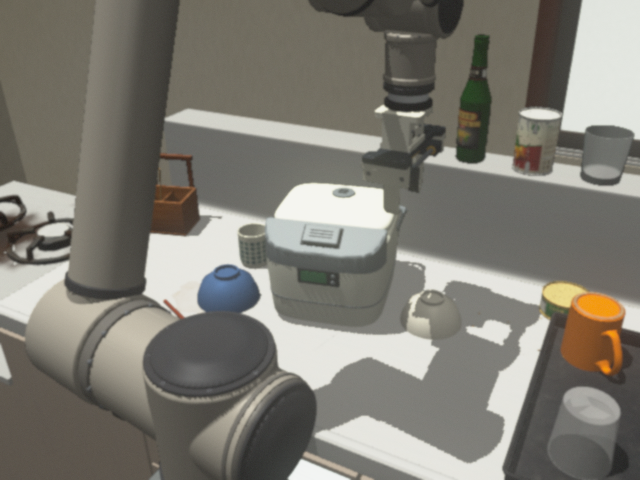

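View pics/side0.png

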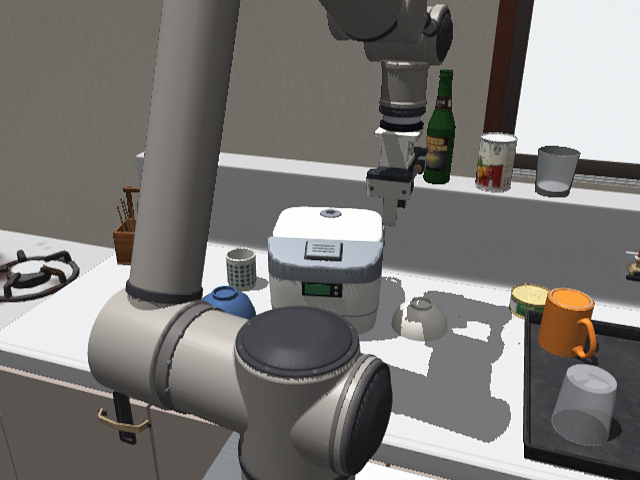

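The views show the cooker facing the robot: button at about (322,235) in scene and (323,249) in side. The blue bowl and cup are to its left and the cream bowl is to its right. Next I'll get the yaw from the masks.

```bash
cat >> h.py <<'E'
def rays(uv,c,o=None):
    uv=np.atleast_2d(uv).astype(float); K=c['camera_matrix']; 
    if 'mount' not in c:
        T=np.linalg.inv(c['world_to_cam']); d=np.c_[(uv-K[:2,2])/[K[0,0],K[1,1]],np.ones(len(uv))]
    else:
        M=np.eye(4); M[:3,:3]=R.from_euler('xyz',o['tcp_rot']).as_matrix(); M[:3,3]=o['tool_pos']; T=M@c['mount']
        e=uv-K[:2,2]; r=np.hypot(*e.T)+1e-9; t=r/K[0,0]; d=np.c_[e/r[:,None]*np.sin(t)[:,None],np.cos(t)]
    return T[:3,3], d@T[:3,:3].T
def onplane(uv,c,z,o=None):
    p,d=rays(uv,c,o); return p+d*((z-p[2])/d[:,2])[:,None]
def contour(m):
    cs,_=cv2.findContours(m.astype(np.uint8),cv2.RETR_EXTERNAL,cv2.CHAIN_APPROX_NONE); return max(cs,key=cv2.contourArea)[:,0,:]
def rect(P): 
    r=cv2.minAreaRect(P[:,:2].astype(np.float32)); return np.round(r[0],1),np.round(r[1],1),round(r[2],1)
E
python3 - <<'E'
from h import *
for n in ['scene','side','wrist']:
    o=bot.get_obs(); c=vision.capture(n); im=c['img'][:,:,::-1].copy()
    for k,z,col in [('lid',184,(0,0,255)),('button_face',184,(0,255,0))]:
        for d in vision.regions_of(c,k)[:2]:
            ct=contour(d['mask']); P=onplane(ct,c,z,o); print(n,k,round(d['confidence'],2),d['mask'].sum(),np.round(ct.mean(0)),*rect(P))
            cv2.drawContours(im,[ct[:,None]],-1,col,1)
    cv2.imwrite(f'pics/{n}1.png',im)
    if n=='wrist': print(c['camera_matrix'],np.round(c['mount'],2))
E
```

```text
scene lid 0.92 4074 [337. 206.] [555.8 133.7] [172.2 215. ] 12.2
scene button_face 0.82 713 [322. 235.] [431.2 106.6] [77.8 63.1] 20.5
side lid 0.29 11830 [328. 265.] [404.5 103.5] [470.3 216.6] 11.0
side button_face 0.89 599 [323. 250.] [428.5 107.6] [74.4 60.7] 16.2
wrist lid 0.94 64218 [365.  98.] [556.3 105.1] [176.8 146.3] 11.8
wrist button_face 0.88 4401 [168.  85.] [436.4 110.8] [27.3 65.4] 12.9
[[371.64829954   0.         320.53270949]
 [  0.         371.64829954 243.46968253]
 [  0.           0.           1.        ]] [[  -0.      0.96    0.27  -73.36]
 [   0.     -0.27    0.96 -149.72]
 [   1.      0.     -0.     -1.68]
 [   0.      0.      0.      1.  ]]
```

View pics/wrist1.png

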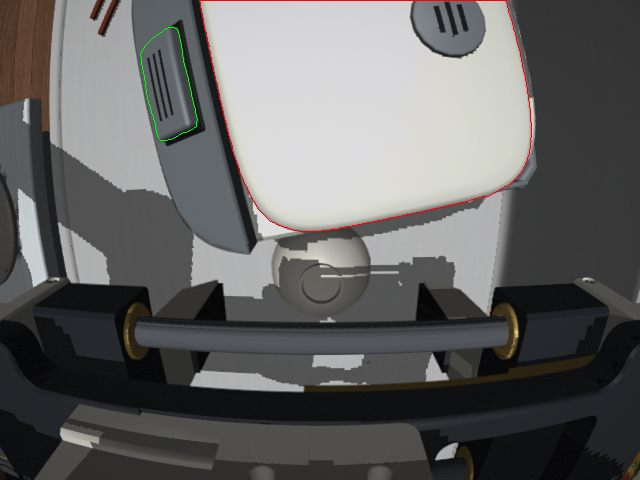

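Request:
arm_command:
  deltas:
    - [-0.03,0,-0.011,0]
    - [-0.03,0,-0.011,0]
    - [-0.03,0,-0.011,0]
    - [-0.03,0,-0.011,-6]
    - [0,0,0,-6]
  claw: 89

```text
time: 1.75
tool_pos: [479.6, 122.9, 234.9]
tcp_rot: [-1.571, 0.001, -1.354]
contact_force: [0.8, -0.8, 0.0]
grip_width: 60.4
```

Request:
arm_command:
  deltas:
    - [0,0,0,0]
    - [0,0,0,0]
    - [0,0,0,0]

```text
time: 2.05
tool_pos: [481.2, 119.5, 234.7]
tcp_rot: [-1.571, -0.0, -1.364]
contact_force: [0.2, -0.9, -0.9]
grip_width: 59.7
```

Run:
```python
from h import *
for n in ['scene','side','wrist']:
    o=bot.get_obs(); c=vision.capture(n); im=c['img'][:,:,::-1].copy()
    for k,z,col in [('lid',184,(0,0,255)),('button_face',184,(0,255,0))]:
        for d in vision.regions_of(c,k)[:1]:
            ct=contour(d['mask']); P=onplane(ct,c,z,o); print(n,k,round(d['confidence'],2),d['mask'].sum(),np.round(ct.mean(0)),*rect(P))
            cv2.drawContours(im,[ct[:,None]],-1,col,1)
    cv2.imwrite(f'pics/{n}2.png',im)
print({k:np.round(o[k],3) for k in ['time','tool_pos','tcp_rot','contact_force','grip_width']})
```

```text
scene lid 0.77 3835 [338. 206.] [555.7 134.4] [164.9 213.4] 12.0
scene button_face 0.96 686 [321. 235.] [430.2 107.5] [70.9 61.5] 20.6
side lid 0.7 2817 [328. 225.] [550.9 134.6] [155.9 205.9] 12.5
side button_face 0.81 578 [323. 250.] [428.4 107.4] [73.9 60.3] 16.2
wrist lid 0.93 59726 [422. 208.] [540.3 171.9] [177.4 138.5] 14.1
wrist button_face 0.74 3793 [248. 265.] [436.  111.3] [29.7 65.8] 12.0
{'time': np.float64(2.35), 'tool_pos': array([481.12 , 119.733, 234.694]), 'tcp_rot': array([-1.571, -0.   , -1.362]), 'contact_force': array([-0.46 ,  0.548, -0.292]), 'grip_width': np.float64(60.055)}
```

View pics/wrist2.png

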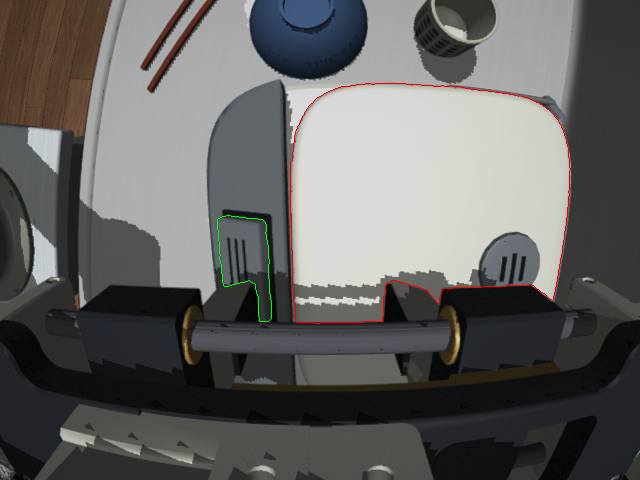

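View pics/scene2.png

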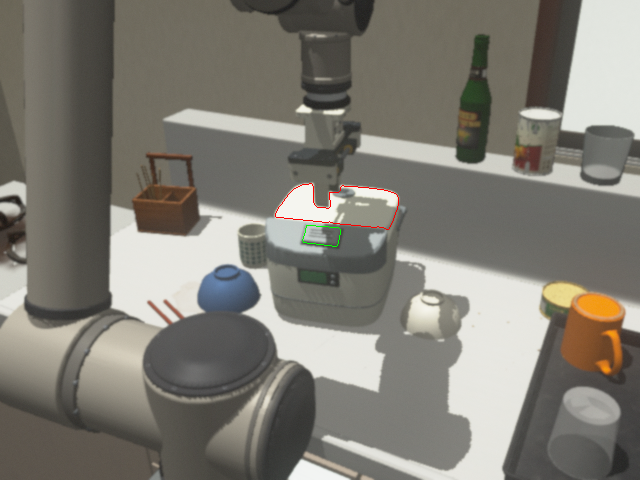

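Run:
```python
from h import *
o=bot.get_obs(); c=vision.capture('wrist')
z=R.from_euler('xyz',o['tcp_rot']).apply([0,0,1]); x=R.from_euler('xyz',o['tcp_rot']).apply([1,0,0])
# pixel, height, expected cooker x
for uv,h,e in [((218,225),175,-120),((271,225),193,-92),((284,200),190,-77),((293,250),184,-75),((292,150),184,-75),((570,200),184,106),((430,84),184,0),((245,216),184,-106)]:
    P=onplane(uv,c,h,o)[0]-o['tool_pos']; print(uv,'z',round(P@z,1),'=> tcp cooker x',round(e-P@z,1),'x',round(P@x,1))
```

```text
(218, 225) z -62.4 => tcp cooker x -57.6 x -26.2
(271, 225) z -27.9 => tcp cooker x -64.1 x -30.1
(284, 200) z -21.0 => tcp cooker x -56.0 x -43.0
(293, 250) z -17.2 => tcp cooker x -57.8 x -13.5
(292, 150) z -16.9 => tcp cooker x -58.1 x -69.3
(570, 200) z 158.4 => tcp cooker x -52.4 x -46.4
(430, 84) z 57.9 => tcp cooker x -57.9 x -107.6
(245, 216) z -43.7 => tcp cooker x -62.3 x -33.2
```

Request:
arm_command:
  deltas:
    - [0,0.01,0,0]
    - [0,0.01,0,0]
    - [0,0.007,0,0]
    - [0,0,0,0]
    - [0,0,0,0]

```text
time: 3.05
tool_pos: [481.0, 120.0, 207.5]
tcp_rot: [-1.571, 0.0, -1.361]
contact_force: [0.1, -0.4, -0.6]
grip_width: 59.7
```

Request:
arm_command:
  deltas:
    - [0,0.002,0,0]
    - [0,0.001,0,0]
    - [0,0.001,0,0]
    - [0,0,0,0]

```text
time: 3.45
tool_pos: [481.0, 120.0, 203.7]
tcp_rot: [-1.571, -0.0, -1.361]
contact_force: [0.3, 0.1, 0.0]
grip_width: 59.7
```

Request:
arm_command:
  deltas:
    - [0,0.001,0,0]
    - [0,0.001,0,0]
    - [0,0,0,0]

```text
time: 3.75
tool_pos: [481.0, 120.0, 201.6]
tcp_rot: [-1.571, 0.0, -1.361]
contact_force: [0.2, -0.4, 0.5]
grip_width: 59.8
```

Request:
arm_command:
  deltas:
    - [0,0.001,0,0]
    - [0,0.001,0,0]
    - [0,0,0,0]

```text
time: 4.05
tool_pos: [481.5, 120.1, 200.2]
tcp_rot: [-1.569, -0.0, -1.361]
contact_force: [0.8, 0.4, 3.2]
grip_width: 59.9
```

Request:
arm_command:
  deltas:
    - [0,0.001,0,0]
    - [0,0.001,0,0]
    - [0,0,0,0]

```text
time: 4.35
tool_pos: [482.3, 120.3, 198.6]
tcp_rot: [-1.567, -0.0, -1.361]
contact_force: [2.2, 1.9, 5.1]
grip_width: 59.7
```

Request:
arm_command:
  deltas:
    - [0,0.001,0,0]
    - [0,0.001,0,0]
    - [0,0,0,0]

```text
time: 4.65
tool_pos: [483.2, 120.4, 197.3]
tcp_rot: [-1.565, -0.0, -1.362]
contact_force: [3.5, 1.2, 8.5]
grip_width: 59.4
```

Run:
```python
from h import *
a=vision.capture('scene')['img'][150:300,240:420,::-1]; b=vision.capture('side')['img'][170:320,240,::-1] if 0 else vision.capture('side')['img'][170:320,240:420,::-1]
cv2.imwrite('pics/c3.png',cv2.resize(np.hstack([a,b]),(792,330),interpolation=cv2.INTER_CUBIC))
```

```text
(no output)
```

View pics/c3.png

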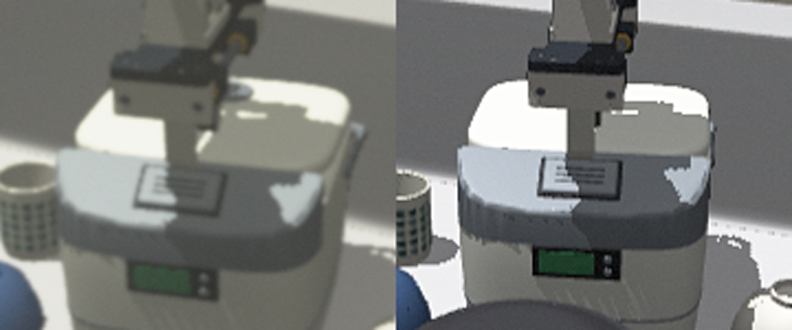

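The fingertip sits on the button's upper edge, wedging slightly behind it, and the lid is still shut. I'll back off, shift about 7 mm down the slope and press again.

Request:
arm_command:
  deltas:
    - [0,-0.005,0,0]
    - [0,-0.003,0,0]
    - [0,0,-0.004,0]
    - [0,0,-0.003,0]
    - [0,0,0,0]

```text
time: 5.25
tool_pos: [473.4, 118.4, 203.6]
tcp_rot: [-1.572, -0.0, -1.361]
contact_force: [0.1, 0.0, 2.9]
grip_width: 59.5
```

Request:
arm_command:
  deltas:
    - [0,0.002,0,0]
    - [0,0.001,0,0]
    - [0,0,0,0]

```text
time: 5.55
tool_pos: [473.0, 118.3, 200.3]
tcp_rot: [-1.574, -0.0, -1.361]
contact_force: [-2.9, -1.4, 4.9]
grip_width: 59.7
```

Request:
arm_command:
  deltas:
    - [0,0.001,0,0]
    - [0,0.001,0,0]
    - [0,0,0,0]

```text
time: 5.85
tool_pos: [473.1, 118.3, 199.9]
tcp_rot: [-1.572, -0.0, -1.361]
contact_force: [-8.8, -2.0, 17.3]
grip_width: 59.4
```

Run:
```python
from h import *
c=vision.capture('scene');a=c['img'][150:300,240:420,::-1]; s=vision.capture('side'); b=s['img'][170:320,240:420,::-1]
cv2.imwrite('pics/c4.png',cv2.resize(np.hstack([a,b]),(792,330),interpolation=cv2.INTER_CUBIC))
o=bot.get_obs(); w3=vision.capture('wrist'); cv2.imwrite('pics/w4.png',w3['img'][:,:,::-1])
print({k:np.round(o[k],3) for k in ['time','tool_pos','tcp_rot','contact_force','moment']})
```

```text
{'time': np.float64(5.95), 'tool_pos': array([473.151, 118.315, 199.923]), 'tcp_rot': array([-1.572, -0.   , -1.361]), 'contact_force': array([-9.261, -2.349, 18.731]), 'moment': array([-0.273,  0.947, -0.004])}
```

View pics/c4.png

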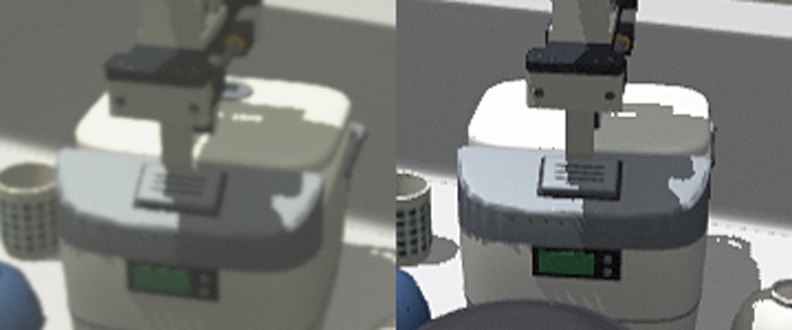

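View pics/w4.png

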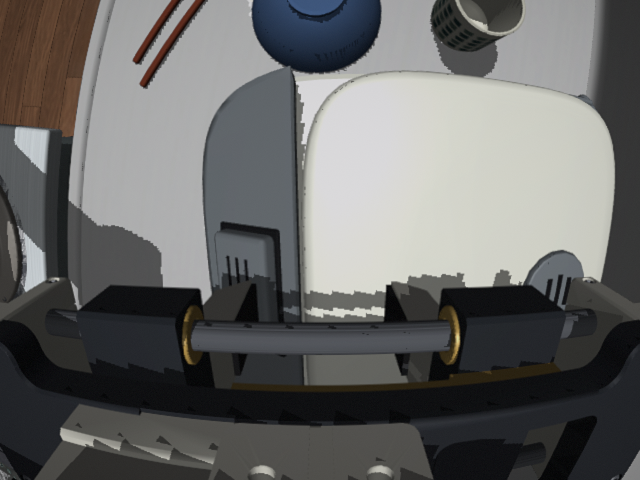

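Run:
```python
from h import *
o=bot.get_obs(); c=vision.capture('wrist')
r=R.from_euler('xyz',o['tcp_rot']); z=r.apply([0,0,1]); x=r.apply([1,0,0])
for uv,h,e in [((215,240),175,-120),((279,236),184.5,-86.3),((271,236),193,-92),((295,200),190,-77),((303,200),184,-75),((304,150),184,-75),((614,200),184,106),((480,73),184,0),((247,230),184,-106)]:
    P=onplane(uv,c,h,o)[0]-o['tool_pos']; print(uv,'z',round(P@z,1),'=> tcp cooker x',round(e-P@z,1),'x',round(P@x,1))
for n in ['scene','side']:
    c=vision.capture(n)
    for k in ['lid','button_face']:
        for d in vision.regions_of(c,k)[:1]:
            ct=contour(d['mask']); print(n,k,round(d['confidence'],2),d['mask'].sum(),np.round(ct.mean(0),1),*rect(onplane(ct,c,184,o)))
```

```text
(215, 240) z -54.4 => tcp cooker x -65.6 x -26.4
(279, 236) z -20.8 => tcp cooker x -65.5 x -30.8
(271, 236) z -23.3 => tcp cooker x -68.7 x -33.0
(295, 200) z -12.7 => tcp cooker x -64.3 x -48.4
(303, 200) z -9.5 => tcp cooker x -65.5 x -47.5
(304, 150) z -8.9 => tcp cooker x -66.1 x -70.0
(614, 200) z 165.6 => tcp cooker x -59.6 x -53.0
(480, 73) z 72.6 => tcp cooker x -72.6 x -109.6
(247, 230) z -35.8 => tcp cooker x -70.2 x -33.6
scene lid 0.62 3086 [362.3 207. ] [568.2  89.2] [175.7 119.2] 14.9
scene button_face 0.71 657 [321.  235.2] [432.4 109.3] [71.1 62.2] 20.1
side lid 0.79 2393 [357.2 226.5] [564.6  81.5] [161.4 101.4] 14.2
side button_face 0.56 557 [323.1 250.2] [428.8 107.3] [71.7 61.3] 14.8
```

Request:
arm_command:
  deltas:
    - [0,-0.002,0,0]
    - [0,-0.002,0,0]
    - [0,-0.001,0,0]
    - [0,0,0,0]
    - [0,0,0,0]

```text
time: 6.85
tool_pos: [473.9, 118.6, 203.4]
tcp_rot: [-1.572, 0.0, -1.361]
contact_force: [-2.6, -0.4, 4.3]
grip_width: 59.9
```

Run:
```python
from h import *
for i in range(3):
    o=bot.get_obs(); c=vision.capture('wrist')
    print({k:np.round(o[k],2) for k in ['time','tool_pos','contact_force','moment']})
cv2.imwrite('pics/w5.png',c['img'][:,:,::-1])
for n in ['scene','side']:
    c=vision.capture(n)
    for k in ['lid','lid_front','button_face']:
        for d in vision.find_in(c,k)[:1]: print(n,k,round(d['confidence'],2),np.round(w(d['xyz'],c)))
```

```text
{'time': np.float64(6.85), 'tool_pos': array([473.87, 118.56, 203.44]), 'contact_force': array([-2.58, -0.45,  4.32]), 'moment': array([-0.11,  0.3 , -0.02])}
{'time': np.float64(6.9), 'tool_pos': array([473.91, 118.58, 203.46]), 'contact_force': array([-2.56, -0.55,  4.13]), 'moment': array([-0.16,  0.23, -0.02])}
{'time': np.float64(6.95), 'tool_pos': array([473.97, 118.58, 203.5 ]), 'contact_force': array([-3.09, -0.46,  4.  ]), 'moment': array([-0.14,  0.29,  0.05])}
scene lid 0.68 [515.  91. 189.]
scene lid_front 0.96 [515.  97. 196.]
scene button_face 0.56 [433. 111. 180.]
side lid 0.85 [510. 103. 193.]
side lid_front 0.66 [507. 101. 190.]
side button_face 0.76 [430. 106. 185.]
```

Run:
```python
import cv2,numpy as np
a=cv2.imread('pics/w4.png')[180:400,180:460]; b=cv2.imread('pics/w5.png')[180:400,180:460]
cv2.imwrite('pics/c5.png',cv2.resize(np.hstack([a,b]),(800,314),interpolation=cv2.INTER_CUBIC))
```

```text
(no output)
```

View pics/c5.png

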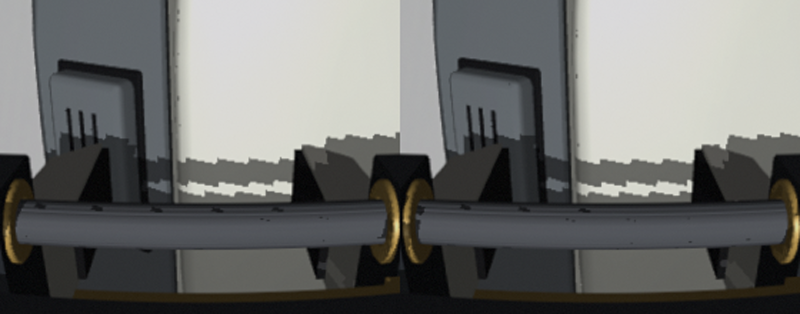

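Request:
arm_command:
  deltas:
    - [0,-0.002,0,0]
    - [0,-0.002,0,0]
    - [0,-0.002,0,0]
    - [0,0,0,0]
    - [0,0,0,0]

```text
time: 7.9
tool_pos: [474.9, 118.7, 210.1]
tcp_rot: [-1.569, -0.0, -1.361]
contact_force: [2.3, 1.1, 2.8]
grip_width: 59.7
```

Run:
```python
from h import *
for n in ['wrist','scene','side']:
    o=bot.get_obs(); c=vision.capture(n)
    if n=='wrist':
        M=np.eye(4); M[:3,:3]=R.from_euler('xyz',o['tcp_rot']).as_matrix(); M[:3,3]=o['tool_pos']; c['world_to_cam']=np.linalg.inv(M@c['mount'])
    print({k:np.round(o[k],2) for k in ['time','tool_pos','contact_force','moment']})
    for k in ['lid','lid_front','button_face']:
        for d in vision.find_in(c,k)[:1]: print(n,k,round(d['confidence'],2),np.round(w(d['xyz'],c)))
```

```text
{'time': np.float64(7.9), 'tool_pos': array([474.88, 118.67, 210.05]), 'contact_force': array([2.35, 1.09, 2.85]), 'moment': array([ 0.2 , -0.54, -0.05])}
wrist lid 0.61 [515. 184. 198.]
wrist lid_front 0.74 [514. 179. 198.]
wrist button_face 0.84 [434. 129. 184.]
{'time': np.float64(8.1), 'tool_pos': array([474.38, 118.52, 209.73]), 'contact_force': array([2.72, 0.45, 2.42]), 'moment': array([ 0.14, -0.6 , -0.  ])}
scene lid 0.9 [507.  93. 196.]
scene lid_front 0.59 [509. 100. 200.]
scene button_face 0.73 [430. 113. 181.]
{'time': np.float64(8.3), 'tool_pos': array([474.25, 118.5 , 209.69]), 'contact_force': array([3.06, 0.68, 3.44]), 'moment': array([ 0.1 , -0.61, -0.  ])}
side lid 0.84 [504. 106. 196.]
side lid_front 0.95 [502. 104. 201.]
side button_face 0.59 [433. 108. 182.]
```

The lid is free and pressing about 3 N up on the lid finger. I'll let it rise another 10 mm or so, to mid-range of the gap.

Request:
arm_command:
  deltas:
    - [0,-0.002,0,0]
    - [0,-0.002,0,0]
    - [0,-0.002,0,0]
    - [0,-0.002,0,0]
    - [0,-0.002,0,0]

```text
time: 9.0
tool_pos: [474.2, 118.6, 219.9]
tcp_rot: [-1.571, 0.0, -1.361]
contact_force: [2.7, 0.9, 1.6]
grip_width: 59.7
```

Request:
arm_command:
  deltas:
    - [0,0,0,0]
    - [0,0,0,0]
    - [0,0,0,0]
    - [0,0,0,0]
    - [0,0,0,0]

```text
time: 9.5
tool_pos: [474.1, 118.6, 219.7]
tcp_rot: [-1.571, 0.0, -1.361]
contact_force: [2.9, 0.1, 3.1]
grip_width: 59.5
```

Run:
```python
from h import *
ims=[]
for n,(r,q) in [('scene',(140,220)),('side',(165,215))]:
    o=bot.get_obs(); c=vision.capture(n); ims.append(c['img'][r:r+200,q:q+240,::-1])
    print({k:np.round(o[k],2) for k in ['time','tool_pos','contact_force','moment']})
    for k in ['lid_front','button_face','rice_bowl_0','tea_cup']:
        for d in vision.find_in(c,k)[:2]: print(n,k,round(d['confidence'],2),np.round(w(d['xyz'],c)))
cv2.imwrite('pics/c6.png',cv2.resize(np.hstack(ims),(800,333),interpolation=cv2.INTER_CUBIC))
```

```text
{'time': np.float64(9.5), 'tool_pos': array([474.1 , 118.57, 219.66]), 'contact_force': array([2.95, 0.11, 3.08]), 'moment': array([ 0.08, -0.42,  0.01])}
scene lid_front 0.73 [503. 102. 210.]
scene button_face 0.61 [432. 111. 183.]
scene rice_bowl_0 0.84 [397. 294.  38.]
scene rice_bowl_0 0.57 [498. -71.  35.]
scene tea_cup 0.76 [541. 339.  55.]
{'time': np.float64(9.75), 'tool_pos': array([474.12, 118.58, 219.7 ]), 'contact_force': array([1.17, 0.58, 2.05]), 'moment': array([ 0.13, -0.44, -0.04])}
side lid_front 0.81 [497. 108. 207.]
side button_face 0.63 [430. 108. 187.]
side button_face 0.24 [401. 295.  39.]
side rice_bowl_0 0.93 [490. -65.  31.]
side rice_bowl_0 0.7 [403. 296.  39.]
side tea_cup 0.65 [541. 329.  49.]
```

View pics/c6.png

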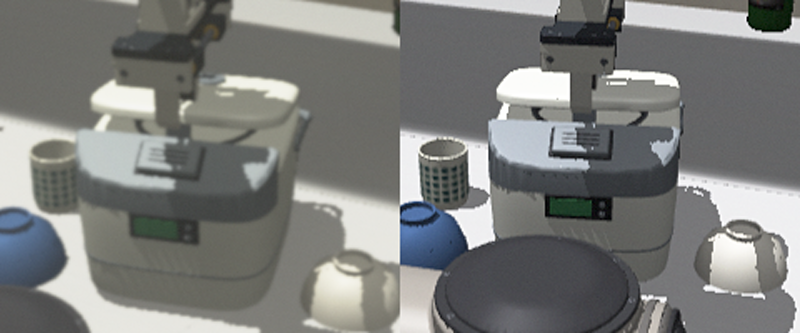

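The picture shows the lid ajar, held by the finger at about (165,115) and (590,110). The dark gap is visible beneath its front edge, the button has sprung back, and the bowls and cup haven't moved. The force is a steady 2–3 N and the estimated front gap is 35 mm, so I'm handing in.

```bash
python3 -c "
from plant import job; print(job.close_job())"
```

```text
the job is handed in; nothing more can be done
None
```

The lid popped free under the waiting finger and was handed in held ajar, with the gripper still in place. I worked out the front gap from the fingertip height as about 35 mm. It took about 10 s of the 30 s allowed.

**What I did:** I set the fingers 60 mm apart and lined them up with the cooker, which is turned about 12°. One finger pressed the button while the other waited above the lid, and then I raised the gripper slowly so the lid followed it up.

**Last checks:**
- **Lid:** it was pushing up on the finger with a steady 2–3 N. The final picture shows the gap open and the button sprung back.
- **Bowls and cup:** the networks found them where they started, within their few millimetres of error.
- **Cooker:** a camera check partway through put it within about 2 mm of where it started. At the end, the button position still agreed.

**What didn't go cleanly:**
- **Two presses:** the first press landed on the button's upper edge, and it probably freed the lid without my noticing. I then backed off, moved 7 mm down the slope and pressed again.
- **Peak force:** that second press briefly reached about 21 N, under the 40 N limit but firmer than I wanted.
- **Gap estimates:** the networks put the lid's front edge at about 207–210 mm high, suggesting a gap nearer 27–30 mm. Both estimates are well inside 10–80 mm.

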